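# Set the bench magnifier over a culture dish

### The arm

A 6-joint arm with a two-finger parallel gripper is mounted at the origin on a cart in front of the work surface, level with it; the furniture and walls round the work are solid. World frame = base frame: x ahead of the robot, y to its left, z up, the work surface at z = 0. Lengths are in mm, angles in degrees, forces in N, time in s.
With the tool pointing down it reaches from about 350 to 850 mm from the base axis. Payload 8.1 kg.
Tool frame: the origin (TCP) lies between the finger pads; the fingertips stand 22 mm ahead of it and the grasp point (between the pads) lies 3 mm ahead of it; z points along the fingers, y is the line along which they close (so a half turn about z gives the same grasp; the last joint's range is limited). The gripper opens to 85 mm and grips with 20 to 120 N. Pads are 22 mm wide; open, the fingers measure 114 mm over their backs; the gripper's body (76 mm by 85 mm) begins 54 mm behind the grasp point. The pads swing forward as they close: fully open they stand 13 mm farther back than shut.
Start: joints at [-68.434, 7.471, 85.268, -0, 87.261, -4.893], TCP at [267.356, -537.146, 253.292] pointing down, gripper open.
Joint ranges: [-169.43, 169.43], [-51.17, 129.36], [1.28, 143.12], [-76.62, 256.62], [0, 156.53], [-152.29, 152.29]. Speed limits (degrees/s): [136.94, 136.94, 159.86, 180, 180, 180].

### API

Orientations are given as [roll, pitch, yaw] about the fixed x, y, z axes, in that order (R = Rz(yaw) Ry(pitch) Rx(roll)).
In Python, from bench import r, vision gives the robot as it stands.
- The arm moves only by the tool step_arm, never from a script. Its argument "targets" is a list that holds one entry, the list of rows, each a list of 6 numbers: the shift along the world's x, y, z in mm, then the turn, a rotation vector about the world's x, y, z in rad. In form: [[[x, y, z, rx, ry, rz], ...]]. A call has 1 to 12 rows; each row is the pose to reach, as a shift and turn from the pose commanded when the call began; what a row does not reach only later rows make up. A row lasts 1/12 s, in which the tool goes at most 41.7 mm and 7.16 degrees, less where a joint would pass 70% of its speed; a pose out of reach is approached as far as the arm can. A call with a gripper value outside its range is refused whole. "fingers" is the gripper's target within -1 to 1 (shut at 1, half-way at 0, fully open at -1), set as the call begins (left out, the last holds). The fingers move at their own pace and stop on an object; "newtons" is the grip in N (left out, the last holds). Time passes only in rows, so rows that repeat a pose let the fingers close. It gives the time, the measured TCP pose, the force, the opening and the grip force at its end, in the units of the state.
- r.sense(): the state, without advancing time (a new reading comes with each control period).
- vision.snapshot(name): name is "scene" or "side" or "wrist"; returns a dict with "img" (384x512x3 uint8, blue, green, red), "mtx" (3x3 intrinsics, pixels), "eye" and "attitude" of the camera in the world. Camera axes: x right, y up, looking along -z (the intrinsics and any distortion apply to the point x, -y, -z); pixel columns grow to the right and rows downward; lengths in mm; the calibration is good to about 2 mm. A picture is of the moment at which its call begins. There is no depth.
- r.hand_in(): hands the job in; it is judged then, once.
The state is a dict: "time": time; "joint_pos": joint angles; "qd": joint speeds; "joint_efforts": joint torques, N m; "tool_pos": TCP position; "tcp_rot": TCP orientation; "ft_force": force on the tool from outside, world axes, zero at the start; "wrist_torque": the same for the moment, N m; "finger_gap": finger opening in mm; "grip_force": force on a finger pad.
Only numpy, scipy, OpenCV 4.12 (cv2) and the standard library are available. Lean on these libraries where they do the work, as an engineer would, in place of code of your own. Each camera call takes 0.05 s, during which the arm holds its last target. There are 200 camera calls.

### The job

Put the pink culture dish flat on the middle of the black viewing stage in front of the magnifier stand. Then swing the magnifier round, which has an orange handle, until its lens is centred right over the dish, and tilt the lens level. Keep the cream dish, the beaker and the tape roll where they are.

Things in the scene. Friction and masses are not known exactly. Their poses are not given: they have to be found in the camera images.
- pink_dish: closed round petri dish with pink contents, 59 mm diameter, 13 mm high, about 30 g, loose, lying on the bench; origin at the centre of its underside, z up
- cream_dish: a like petri dish (59 mm diameter, 13 mm high) with cream contents, loose, must stay; origin at the centre of its underside. The two dishes swap places at random
- beaker: empty clear beaker, 52 mm diameter, 67 mm high, loose, must stay; origin at the centre of its underside
- tape_roll: pale roll of label tape lying flat, 72 mm diameter, 18 mm high, loose, must stay; origin at the centre of its underside
- stage: viewing stage: low black disc fixed to the bench, 90 mm diameter, flat top 10 mm above the bench, with a pale dashed ring (67 mm diameter) marking where a dish goes; origin at the centre of its underside, on the bench. Its centre lies 145 to 155 mm from the post's axis, so that the lens can be swung over it
- stand: magnifier stand fixed to the bench: white round base of 110 mm diameter, up to 28 mm high in the middle, with a 15 mm post; origin on the post's axis, on the bench. Its -x axis points roughly to the robot
- post_axis (a point): point on the post's upright axis at the height of the arm, 150 mm over the bench; the arm swivels about the vertical through it. Nothing on the stand but the tilted lens head is higher than 170 mm; the raised handle's end reaches up to 250 mm at the start
- lens_centre (a point): centre of the lens, 150 mm over the bench and 150 mm from the post's axis at all times. The lens sits in a black ring of 96 mm outer diameter, 12 mm thick, between the ends of a fork 128 mm wide; the tilt axis is level, runs through this point and is square to the arm. z of this point is the lens's axis, y the tilt axis
- handle (a point): middle of the orange handle of the lens head: a bar 52 mm long, 12 mm wide (along the tilt axis), 14 mm thick, pointing straight away from the post in the lens's plane. This point is 85 mm from the lens centre; so with the lens level it is 235 mm from the post's axis and 150 mm high. x of this point points along the bar back to the lens, y along the tilt axis
- swivel (a joint): swivel angle of the arm (rad): at 0 the arm points along the stand's -x axis, positive turns it anticlockwise seen from above, to the side of the stand's -y axis; limits -0.7 and 1.6; starts at 1.15 to 1.35. Stiff: stays where it is left; about 1 N at the handle moves it
- lens_tilt (a joint): tilt of the lens (rad): 0 is level, positive has the handle raised, negative lowered; limits -0.6 and 1.1; starts at 0.45 to 0.9. Stiff: stays where it is left; about 1.5 N at the handle moves it
There are look-alikes about, which are no part of the job. Several things have the shape of the stage; the one meant has the colours described above. Leave any red look-alike of the pink_dish alone.

How it is judged:
By the outcome, as a careful person would: the job done as asked, in the order asked, and still so for the second after the job is handed in, with the robot touching nothing.
It also fails if it takes over 67 s, if anything falls off the work surface, if the arm or the gripper's body presses on something with over 40 N, if the wrist force passes 120 N, or if a joint passes its speed limit or range.

## Working session

There is one attempt and no reset: what is moved stays moved. The work goes in short steps, Python scripts to look and compute and a tool call to move; the robot and the scene stay as the last step left them, time stands still between calls to the robot, and variables do not carry over. Pictures are saved under pics/ and viewed, at most 10 in all, crops included, and the job is handed in when it is done.

Besides the shell and the picture viewer there is one more tool, called after "Request:" as a command line: name --argument value ..., lists and objects as JSON in quotes. step_arm: Moves the arm, as the interface text tells. Its arguments: {"type":"object","properties":{"targets":{"type":"array"},"fingers":{"type":"number"},"newtons":{"type":"number"}},"required":["targets"]}

```bash
ls; mkdir -p pics; cat > h.py <<'E'
import numpy as np, cv2
from bench import r, vision
from scipy.spatial.transform import Rotation as R
def snap(n,save=None):
    s=vision.snapshot(n)
    if save: cv2.imwrite('pics/'+save+'.png',s['img'])
    return s
def att(s):
    a=np.array(s['attitude'],float)
    return a if a.shape==(3,3) else R.from_euler('xyz',a,degrees=True).as_matrix()
def ray(s,u,v):
    K=np.array(s['mtx'],float)
    d=np.linalg.inv(K)@[u,v,1]; d=att(s)@[d[0],-d[1],-d[2]]
    return np.array(s['eye'],float),d/np.linalg.norm(d)
def plane(s,u,v,z):
    e,d=ray(s,u,v); return e+d*(z-e[2])/d[2]
def proj(s,p):
    c=att(s).T@(np.array(p,float)-s['eye']); k=np.array(s['mtx'],float)@[c[0],-c[1],-c[2]]
    return k[:2]/k[2]
E
python3 - <<'E'
from h import *
a=snap('scene','scene0');b=snap('side','side0')
for s in(a,b): print({k:v for k,v in s.items() if k!='img'})
print(r.sense())
E
```

```text
pics
{'mtx': array([[346.60589805,   0.        , 256.43498565],
       [  0.        , 346.60589805, 190.08650786],
       [  0.        ,   0.        ,   1.        ]]), 'eye': array([199.68905094, 644.19074387, 775.32403629]), 'attitude': array([  45.81647117,   -0.17850069, -145.50846484])}
{'mtx': array([[442.42941613,   0.        , 262.34796077],
       [  0.        , 442.42941613, 194.19795494],
       [  0.        ,   0.        ,   1.        ]]), 'eye': array([ 312.85921298, 1065.37933852,  548.12799714]), 'attitude': array([  67.64130001,   -1.56170907, -164.57637762])}
{'time': 0.1, 'joint_pos': array([-6.84337845e+01,  7.51245508e+00,  8.53245611e+01, -1.02495205e-03,
        8.72621219e+01, -4.89323680e+00]), 'qd': array([ 0.0343404 ,  0.04608302, -0.05963673, -0.05286428,  0.02253214,
        0.06917198]), 'joint_efforts': array([ 1.76988928e-03, -5.70952713e+01, -5.01941943e+01, -5.75694253e-05,
        8.11456761e-03, -7.90815102e-05]), 'tool_pos': array([ 267.17666023, -536.70131118,  252.31727201]), 'tcp_rot': array([-1.79901136e+02, -7.43644605e-03,  2.64594957e+01]), 'ft_force': array([-0.08105088,  0.04713537, -0.93300086]), 'wrist_torque': array([ 0.01581991,  0.01284984, -0.01437403]), 'grip_force': 0.0, 'finger_gap': 85.43322247531745}
```

View pics/scene0.png

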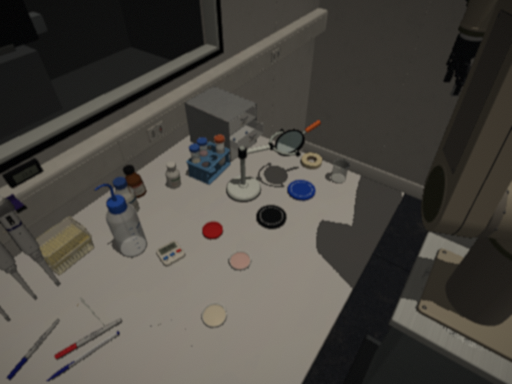

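View pics/side0.png

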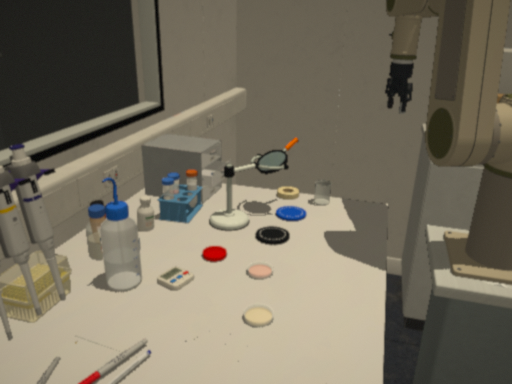

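The scene view shows the pink dish at (240,261), the cream dish at (214,316), the red look-alike at (213,230), the black stage at (271,216), the stand base at (243,188), the lens at (289,140) and the handle tip at about (318,123). The side view agrees: pink dish (260,271), stage (272,235), handle (292,144).

```bash
cat >> h.py <<'E'
def blob(m,near):
    n,l,st,c=cv2.connectedComponentsWithStats(m.astype(np.uint8))
    i=1+np.argmin([np.hypot(*(c[k]-near))+(1e3 if st[k,4]<25 else 0) for k in range(1,n)])
    pts=cv2.findContours((l==i).astype(np.uint8),cv2.RETR_EXTERNAL,cv2.CHAIN_APPROX_NONE)[0][0][:,0,:].astype(float)
    return c[i],st[i,4],pts
def disc(s,pts,z):
    w=np.array([plane(s,u,v,z)[:2] for u,v in pts]).astype(np.float32)
    (c,rad)=cv2.minEnclosingCircle(w); A=np.c_[2*w,np.ones(len(w))]; x=np.linalg.lstsq(A,(w**2).sum(1),rcond=None)[0]
    return x[:2].round(1), round(2*float(np.sqrt(x[2]+x[0]**2+x[1]**2)),1), round(2*rad,1)
def hsv(s): return cv2.cvtColor(s['img'],cv2.COLOR_BGR2HSV).astype(int)
def near2(a,ua,b,ub):
    e,d=ray(a,*ua);f,g=ray(b,*ub)
    t=np.linalg.lstsq(np.c_[d,-g],f-e,rcond=None)[0];p,q=e+d*t[0],f+g*t[1]
    return ((p+q)/2).round(1),np.linalg.norm(p-q).round(1)
E
python3 - <<'E'
from h import *
a=snap('scene');b=snap('side')
H={'scene':hsv(a),'side':hsv(b)}
for n,s,q in(('scene',a,dict(pink=(240,261),cream=(214,316),stage=(271,216),base=(243,188),handle=(312,127))),('side',b,dict(pink=(260,271),cream=(258,316),stage=(272,235),base=(230,221),handle=(292,144)))):
    h=H[n]
    for k,p in q.items(): print(n,k,h[p[1],p[0]], end=' ')
    print('bench',h[290,260] if n=='scene' else h[295,300])
    masks=dict(pink=(((h[...,0]<9)|(h[...,0]>172))&(h[...,1]>38)&(h[...,2]>90),13),
      cream=((h[...,0]>10)&(h[...,0]<35)&(h[...,1]>38)&(h[...,2]>90),13),
      stage=(h[...,2]<70,10),handle=((h[...,0]<16)&(h[...,1]>150)&(h[...,2]>120),0))
    for k,(m,z) in masks.items():
        c,ar,pts=blob(m,q[k]); print(k,c.round(1),ar, '' if k=='handle' else disc(s,pts,z))
        if k=='handle': print(cv2.minAreaRect(pts.astype(np.float32)))
    
E
```

```text
scene pink [  9  74 151] scene cream [ 21  60 149] scene stage [ 0 23 11] scene base [ 26  29 134] scene handle [ 10 207 118] bench [ 19  29 139]
pink [212.3 229. ] 299 (array([655.1, 197.1]), 60.0, 67.7)
cream [213.9 315.3] 430 (array([488.8, 391.9]), 52.9, 55.9)
stage [270.8 216.6] 560 (array([546.5,  60.6]), 87.7, 91.7)
handle [312.6 125. ] 37 
((312.4999694824219, 124.99998474121094), (2.2188010215759277, 15.254256248474121), 56.3099365234375)
side pink [ 12  89 220] side cream [ 21  82 218] side stage [23 39 26] side base [ 25  48 214] side handle [ 14 255 169] bench [ 21  47 202]
pink [214.1 253.2] 333 (array([655.6, 201.2]), 67.7, 74.8)
cream [229.4 210.4] 121700 (array([-1150228.8,  -579765.8]), 2587622.2, 5105968.0)
stage [271.9 235.7] 386 (array([547.9,  63.4]), 80.0, 93.2)
handle [291.2 143. ] 74 
((291.3407287597656, 142.88938903808594), (4.7976765632629395, 14.9574613571167), 48.8140754699707)
```

```bash
python3 - <<'E'
from h import *
a=snap('scene');b=snap('side')
A=cv2.resize(a['img'][100:290,190:370],None,fx=2.9,fy=2.9,interpolation=cv2.INTER_CUBIC)
B=cv2.resize(b['img'][120:280,190:350],None,fx=2.9,fy=2.9,interpolation=cv2.INTER_CUBIC)
cv2.imwrite('pics/cropA.png',A)
E
```

```text
(no output)
```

View pics/cropA.png

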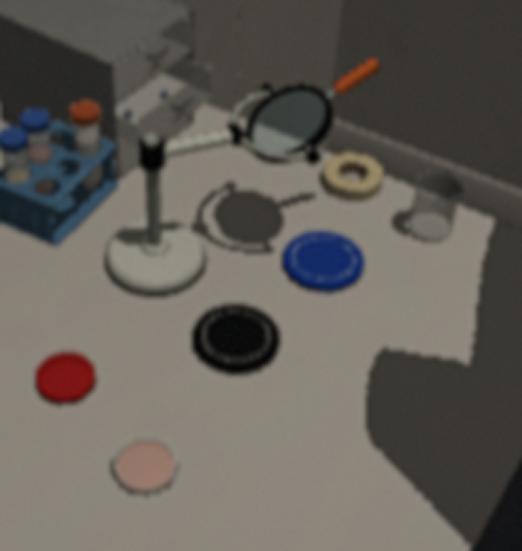

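The crop shows the stand post rising from (153,248) to its top at (151,140), the black stage at (235,337), the blue look-alike at (322,260) and the lens at (290,122). The handle runs from (335,88) to (378,65), and the pink dish is at (145,466).

```bash
python3 - <<'E'
from h import *
a=snap('scene');b=snap('side')
for n,s,p in(('scene',a,(240,261)),('side',b,(260,271))):
    h=hsv(s); m=(h[...,0]<16)&(h[...,1]>58)&(h[...,1]<140)&(h[...,2]>90)
    c,ar,pts=blob(m,p); print(n,'pink',c.round(1),ar,disc(s,pts,11))
stage=np.array([547.2,62,10])
hd=near2(a,(312.6,125),b,(291.2,143)); print('handle',hd)
ln=near2(a,(190+290/2.9,100+122/2.9),b,(272,161)); print('lens',ln)
# post: base at z=24ish, top z~165
print('post base',plane(a,242.8,185.5,28),'post top',plane(a,242.1,149,160), plane(b,230,166,165), plane(b,230,216,28))
post=plane(a,242.8,185.5,28)
print(np.linalg.norm(post[:2]-stage[:2]), np.linalg.norm(post[:2]-ln[0][:2]), np.linalg.norm(post[:2]-hd[0][:2]))
E
```

```text
scene pink [239.7 260.4] 250 (array([529.9, 236.8]), 48.3, 50.7)
side pink [259.7 270.6] 259 (array([531.8, 238.9]), 52.8, 57.0)
handle (array([ 556.5, -173.6,  195.1]), np.float64(0.5))
lens (array([ 597. , -114. ,  152.7]), np.float64(3.0))
post base [680.05492967  16.4247183   28.        ] post top [687.65251374   4.01135392 160.        ] [685.42083957   1.57683228 165.        ] [677.88440195  23.33611938  28.        ]
140.4547565596876 154.6244757047914 226.66101167165453
```

Post axis is at about (684,7), which puts the stage 147 mm and the lens 149 mm from it, both as expected. The pink dish is at about (531,238). I'll move above it.

Request:
step_arm --targets '[[[264,775,-40,0,0,0],[264,775,-40,0,0,0],[264,775,-40,0,0,0],[264,775,-40,0,0,0],[264,775,-40,0,0,0],[264,775,-40,0,0,0],[264,775,-40,0,0,0],[264,775,-40,0,0,0],[264,775,-40,0,0,0],[264,775,-40,0,0,0],[264,775,-40,0,0,0],[264,775,-40,0,0,0]]]' --fingers -1

```text
time: 1.4
tool_pos: [428.7, -62.4, 229.2]
tcp_rot: [179.9, -0.1, 26.4]
ft_force: [0.6, -0.8, 0.7]
finger_gap: 85.1
grip_force: 0.0
```

Request:
step_arm --targets '[[[102,301,-29,0,0,0],[102,301,-29,0,0,0],[102,301,-29,0,0,0],[102,301,-29,0,0,0],[102,301,-29,0,0,0],[102,301,-29,0,0,0],[102,301,-29,0,0,0],[102,301,-29,0,0,0],[102,301,-29,0,0,0],[102,301,-29,0,0,0]]]'

```text
time: 2.23
tool_pos: [530.1, 237.9, 199.2]
tcp_rot: [-180.0, 0.1, 26.6]
ft_force: [-0.6, 0.1, -0.3]
finger_gap: 85.6
grip_force: 0.0
```

```bash
python3 - <<'E'
from h import *
w=snap('wrist','wrist0')
print(w['eye'],w['attitude'],w['mtx'][0,0],r.sense()['tool_pos'])
p=proj(w,[531,238,13]);print('expected px',p)
h=hsv(w); m=(h[...,0]<16)&(h[...,1]>58)&(h[...,1]<150)&(h[...,2]>80)
c,ar,pts=blob(cv2.morphologyEx(m.astype(np.uint8),cv2.MORPH_OPEN,np.ones((5,5))),p); print(c,ar,disc(w,pts,11))
E
```

```text
[604.04495871 275.40401521 318.53548994] [-1.85324359e+01 -4.60464169e-02 -6.34836921e+01] 301.3471108876473 [530.10648234 236.7936474  199.44581797]
expected px [256.72179545 176.39697641]
[262.22921109 173.24946695] 1876 (array([535.6, 233.8]), 51.2, 52.6)
```

View pics/wrist0.png

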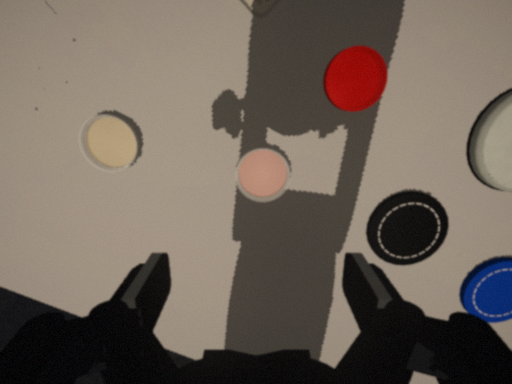

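The wrist view shows the pink dish at (262,174) centred ahead of the fingers, the stage at (407,228), the red look-alike at (355,78) and the cream dish at (110,141). The fingers straddle free space.

```bash
python3 - <<'E'
from h import *
w=snap('wrist');h=hsv(w)
for t in(25,32,40):
    c,ar,pts=blob(cv2.morphologyEx((h[...,2]<t).astype(np.uint8),cv2.MORPH_OPEN,np.ones((5,5))),(407,228)); print(t,c,ar,disc(w,pts,10))
m=(h[...,2]>70)&(np.hypot(*(np.indices(h.shape[:2])-np.array([228,407])[:,None,None]))<36)
v,u=np.nonzero(m); print(len(u),disc(w,np.c_[u,v].astype(float),10))
E
```

```text
25 [410.41295991 229.69412411] 1821 (array([551.1,  53.4]), 55.5, 61.4)
32 [407.47409806 229.37141536] 2162 (array([549.8,  56.7]), 60.8, 62.8)
40 [407.56468452 229.32637313] 2203 (array([549.9,  56.7]), 61.3, 63.3)
451 (array([548.5,  54.5]), 69.4, 80.5)
```

Request:
step_arm --targets '[[[5,-4,-40,0,0,0],[5,-4,-80,0,0,0],[5,-4,-115,0,0,0],[5,-4,-140,0,0,0],[5,-4,-160,0,0,0],[5,-4,-173,0,0,0],[5,-4,-180,0,0,0],[5,-4,-180,0,0,0],[5,-4,-180,0,0,0]]]'

```text
time: 3.08
tool_pos: [536.2, 232.3, 21.1]
tcp_rot: [180.0, -0.1, 26.4]
ft_force: [1.2, -0.7, -0.1]
finger_gap: 85.3
grip_force: 0.0
```

Request:
step_arm --targets '[[[0,0,0,0,0,0],[0,0,0,0,0,0],[0,0,0,0,0,0],[0,0,0,0,0,0],[0,0,0,0,0,0],[0,0,0,0,0,0],[0,0,0,0,0,0],[0,0,0,0,0,0],[0,0,0,0,0,0]]]' --fingers 1 --newtons 25

```text
time: 3.83
tool_pos: [536.7, 233.0, 21.8]
tcp_rot: [180.0, -0.2, 26.5]
ft_force: [-0.6, -0.7, 5.3]
finger_gap: 58.3
grip_force: 25.8
```

Request:
step_arm --targets '[[[0,0,10,0,0,0],[0,0,30,0,0,0],[0,0,60,0,0,0],[3,-40,80,0,0,0],[6,-75,80,0,0,0],[9,-110,80,0,0,0],[11,-140,80,0,0,0],[13,-160,80,0,0,0],[13,-175,80,0,0,0],[13,-175,80,0,0,0],[13,-175,80,0,0,0]]]'

```text
time: 4.75
tool_pos: [548.8, 57.0, 100.9]
tcp_rot: [180.0, -0.1, 26.4]
ft_force: [0.5, -0.0, 0.5]
finger_gap: 58.1
grip_force: 27.2
```

```bash
python3 - <<'E'
from h import *
w=snap('wrist','wrist1');s=r.sense();print(s['tool_pos'],s['finger_gap'],s['grip_force'])
print(proj(w,[550,57,10]), proj(w,[535.6,233.8,11]))
h=hsv(w); m=(h[...,0]<16)&(h[...,1]>58)&(h[...,1]<150)&(h[...,2]>60)
c,ar,pts=blob(cv2.morphologyEx(m.astype(np.uint8),cv2.MORPH_OPEN,np.ones((5,5))),(256,300));print(c,ar,disc(w,pts,90))
E
```

```text
[548.66098756  57.77231628 100.70001311] 58.32047530920115 27.21031755208969
[257.34403203 209.43837987] [ 13.477856   119.86421173]
[256.0297464  263.24180946] 7295 (array([550.6,  58.5]), 50.5, 52.0)
```

View pics/wrist1.png

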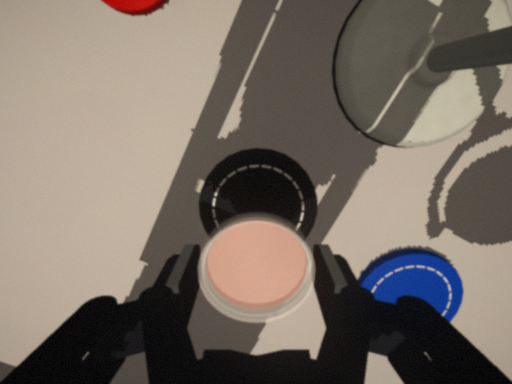

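The dish is held level at (256,263), with the stage and its dashed ring right behind it, centred at about (258,208).

```bash
python3 - <<'E'
from h import *
w=snap('wrist');g=w['img'].max(2).astype(int)
yy,xx=np.indices(g.shape)
# ring: bright pixels, in the stage's interior, above the dish
for th in(60,80,100):
    m=(g>th)&(xx>206)&(xx<310)&(yy>158)&(yy<212)&(np.hypot(xx-257,yy-209)<52)
    v,u=np.nonzero(m); P=np.array([plane(w,a,b,10)[:2] for a,b in zip(u,v)])
    # centre with the radius given (33.5)
    from scipy.optimize import least_squares
    f=least_squares(lambda c:np.hypot(*(P-c).T)-33.5,[550,57],loss='soft_l1')
    print(th,len(u),f.x,np.abs(f.fun).mean(),disc(w,np.c_[u,v].astype(float),10))
# base of the stand: white ellipse, post
E
```

```text
60 331 [550.22070961  56.71692682] 0.5642918998369982 (array([550.3,  56.8]), 66.8, 69.5)
80 173 [550.20533652  56.72823693] 0.4323647791258213 (array([550.3,  56.8]), 66.9, 69.0)
100 65 [550.06727777  56.6108385 ] 0.6121410702335044 (array([550.6,  56.8]), 66.8, 68.7)
```

Request:
step_arm --targets '[[[0,-2,-30,0,0,0],[0,-2,-50,0,0,0],[0,-2,-60,0,0,0],[0,-2,-65,0,0,0],[0,-2,-68,0,0,0],[0,-2,-69,0,0,0],[0,-2,-69,0,0,0],[0,-2,-69,0,0,0]]]'

```text
time: 5.52
tool_pos: [549.3, 55.9, 31.9]
tcp_rot: [180.0, -0.1, 26.5]
ft_force: [-0.1, 0.2, 0.0]
finger_gap: 58.0
grip_force: 27.2
```

Request:
step_arm --targets '[[[0,0,0,0,0,0],[0,0,0,0,0,0],[0,0,0,0,0,0],[0,0,0,0,0,0],[0,0,0,0,0,0],[0,0,0,0,0,0],[0,0,30,0,0,0],[0,0,60,0,0,0],[0,0,100,0,0,0],[0,0,130,0,0,0],[0,0,150,0,0,0],[0,0,150,0,0,0]]]' --fingers -1

```text
time: 6.52
tool_pos: [551.6, 55.6, 187.3]
tcp_rot: [179.8, -0.5, 26.5]
ft_force: [1.3, -0.3, 0.2]
finger_gap: 85.4
grip_force: 0.0
```

```bash
python3 - <<'E'
from h import *
w=snap('wrist','wrist2');s=r.sense();print(s['tool_pos'],s['finger_gap'],s['tcp_rot'])
h=hsv(w); m=(h[...,0]<16)&(h[...,1]>58)&(h[...,1]<150)&(h[...,2]>60)
c,ar,pts=blob(cv2.morphologyEx(m.astype(np.uint8),cv2.MORPH_OPEN,np.ones((5,5))),(256,180));print(c,ar,disc(w,pts,21),proj(w,[550.2,56.8,10]))
g=h[...,2];yy,xx=np.indices(g.shape)
n=[tuple(proj(w,[684,7,z]).round(0)) for z in(28,150)];print(n)
E
```

```text
[550.44823396  55.60582921 184.40949596] 85.30642040856027 [179.84451551  -0.32328974  26.45926027]
[254.17630196 185.58862876] 2093 (array([548.9,  56. ]), 51.2, 52.4) [254.01897494 181.78422942]
[(np.float64(374.0), np.float64(79.0)), (np.float64(469.0), np.float64(64.0))]
```

View pics/wrist2.png

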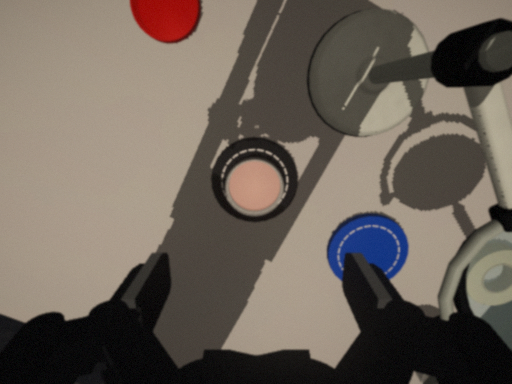

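The dish is on the stage at (254,186) and the dashed ring shows round its top side. The post foot is at (372,78), the post head at about (490,52), and the fork is entering on the right.

```bash
python3 - <<'E'
from h import *
from scipy.optimize import least_squares
w=snap('wrist');h=hsv(w);g=h[...,2];yy,xx=np.indices(g.shape)
m=(h[...,0]<16)&(h[...,1]>58)&(h[...,1]<150)&(h[...,2]>60)
c,ar,pts=blob(cv2.morphologyEx(m.astype(np.uint8),cv2.MORPH_OPEN,np.ones((5,5))),(256,180));print(r.sense()['tool_pos'],disc(w,pts,20),disc(w,pts,22))
for box in((yy<172),):
  for th in(70,90):
    mm=(g>th)&box&(yy>146)&(np.hypot(xx-254,yy-180)<38)
    v,u=np.nonzero(mm);P=np.array([plane(w,a,b,10)[:2] for a,b in zip(u,v)])
    f=least_squares(lambda c:np.hypot(*(P-c).T)-33.5,[550,57],loss='soft_l1');print(len(u),f.x,np.abs(f.fun).mean())
print('post',plane(w,373,79,28),plane(w,496,52,168))
for rw in range(20,135,12):
    e=np.nonzero(np.abs(np.diff(g[rw,290:440]))>12)[0]+290; print(rw,e)
E
```

```text
[549.12500254  55.56567749 182.02588515] (array([548.5,  55.8]), 51.5, 52.6) (array([549. ,  56.1]), 51.1, 52.2)
792 [539.16949725  51.53089001] 5.744976672573102
678 [538.20247257  50.889842  ] 5.321769666151284
post [681.085824     8.22125019  28.        ] [683.353185    11.22566803 168.        ]
20 [339 414 415 416]
32 [323 324 326 327 412 413 414 425]
44 [315 316 318 319 378 381 409 410 411 427 430]
56 [310 311 313 314 374 377 435]
68 [307 308 310 311 367 368 370 371 372 436]
80 [307 308 309 310 359 363 364 390 391 392 404 405 422 423 424]
92 [308 309 311 351 352 354 355 356 380 381 382 408 409 410 424 425 426]
104 [312 313 315 344 345 347 348 372 373 374 411 412 413 414 423 424 425]
116 [320 365 366 367 412 413 414]
128 [359 360 361 407 408 409 422 423 424 426]
```

```bash
python3 - <<'E'
from h import *
from scipy.optimize import least_squares
w=snap('wrist')
P0=[(339,20),(323,32),(315,44),(310,56),(307,68),(307,80),(308,92),(312,104),(320,116)]
for z in(0,5,10):
    P=np.array([plane(w,a,b,z)[:2] for a,b in P0]);f=least_squares(lambda c:np.hypot(*(P-c).T)-55,[685,5]);print('base',z,f.x,np.abs(f.fun).mean(), np.hypot(*(f.x-[550.2,56.8])))
a=snap('scene');b=snap('side')
u=[]
for s,q in((a,(312,127)),(b,(292,144))):
    h=hsv(s);c,ar,pts=blob((h[...,0]<16)&(h[...,1]>150)&(h[...,2]>80),q);u.append(c);print(c,ar)
    vx,vy,x0,y0=cv2.fitLine(pts.astype(np.float32),cv2.DIST_L2,0,.01,.01).ravel(); t=(pts-[x0,y0])@[vx,vy]; print((np.array([x0,y0])+np.outer([t.min(),t.max()],[vx,vy])).round(1).tolist())
print(near2(a,u[0],b,u[1]))
E
```

```text
base 0 [684.06841206   8.53540928] 0.41188604105280135 142.30327636498842
base 5 [683.39212409   8.95463207] 0.4862537433816867 141.5249841946687
base 10 [682.71478385   9.37677696] 0.5579721702804719 140.74491117921914
[312.5 125.5] 74
[[305.6, 130.4], [319.4, 120.6]]
[292.16666667 142.31666667] 60
[[287.3, 147.3], [296.8, 137.8]]
(array([ 552. , -163.4,  200.5]), np.float64(0.1))
```

The post is at about (685,8) and the handle at about (558,-172,197) after correcting the outer cameras' bias. That is consistent with a tilt of 34° and a direction of 235°. The target direction is about 160°. I'll go above the handle, turn the wrist and look.

Request:
step_arm --targets '[[[0,0,40,0,0,0.1],[0,0,80,0,0,0.2],[5,-25,110,0,0,0.3],[15,-60,118,0,0,0.4],[20,-95,118,0,0,0.494],[27,-130,118,0,0,0.494],[33,-160,118,0,0,0.494],[38,-186,118,0,0,0.494],[38,-186,118,0,0,0.494],[38,-186,118,0,0,0.494]]]'

```text
time: 7.6
tool_pos: [585.7, -131.6, 296.7]
tcp_rot: [-179.8, 0.1, 54.6]
ft_force: [0.3, 0.4, -0.1]
finger_gap: 85.8
grip_force: 0.0
```

Request:
step_arm --targets '[[[0,0,0,-0.09,0.063,0],[0,0,0,-0.18,0.126,0],[0,0,0,-0.27,0.19,0],[0,0,0,-0.36,0.253,0],[0,0,0,-0.44,0.31,0],[0,0,0,-0.485,0.342,0],[0,0,0,-0.485,0.342,0],[0,0,0,-0.485,0.342,0],[0,0,0,-0.485,0.342,0]]]'

```text
time: 8.35
tool_pos: [586.4, -129.9, 298.8]
tcp_rot: [180.0, 33.9, 54.8]
ft_force: [0.4, -0.7, 1.2]
finger_gap: 85.5
grip_force: 0.0
```

```bash
cat >> h.py <<'E'
def hmask(s): 
    h=hsv(s); return cv2.morphologyEx(((h[...,0]<18)&(h[...,1]>150)&(h[...,2]>70)).astype(np.uint8),cv2.MORPH_OPEN,np.ones((3,3)))
def meet(s,uv,post,axis_len=235):
    pass
E
python3 - <<'E'
from h import *
w=snap('wrist','wrist3');s=r.sense();print(s['tool_pos'],s['tcp_rot'],w['eye'])
for z in(0,):print('exp',proj(w,[558,-172,197]))
c,ar,pts=blob(hmask(w),proj(w,[558,-172,197]));print(c,ar,cv2.minAreaRect(pts.astype(np.float32)))
print(plane(w,*c,197))
E
```

```text
[ 586.36813501 -130.44914472  299.41114052] [179.91154467  33.87431431  54.70985591] [665.09113942 -18.77112103 352.32553068]
exp [257.29484306 183.7763187 ]
[259.80614657 179.07092199] 846 ((260.0, 180.0), (58.0, 14.0), 90.0)
[ 562.96593618 -168.39010461  197.        ]
```

View pics/wrist3.png

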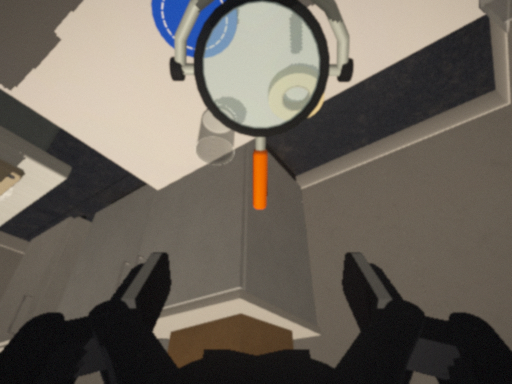

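The handle is at (260,179), 58 px long and lined up with the tool, and the fingers will straddle it. The estimate becomes (562,-170,197). I'll descend along the tool axis.

Request:
step_arm --targets '[[[0,-4,-20,0,0,0],[-1,-8,-42,0,0,0],[-7,-16,-58,0,0,0],[-13,-24,-74,0,0,0],[-18,-32,-88,0,0,0],[-23,-38,-100,0,0,0],[-23,-38,-100,0,0,0],[-23,-38,-100,0,0,0]]]'

```text
time: 9.07
tool_pos: [562.8, -169.2, 199.4]
tcp_rot: [180.0, 34.0, 54.6]
ft_force: [0.2, -0.7, 0.1]
finger_gap: 85.6
grip_force: 0.0
```

```bash
python3 - <<'E'
from h import *
w=snap('wrist','wrist4');s=r.sense();print(s['tool_pos'],s['tcp_rot'],s['ft_force'])
c,ar,pts=blob(hmask(w),proj(w,[562,-170,197]));print(proj(w,[562,-170,197]),c,ar,cv2.minAreaRect(pts.astype(np.float32)))
E
```

```text
[ 563.58108038 -168.8638269   200.27004436] [179.86565435  33.9148889   54.61843242] [ 0.29655605 -0.26068378  0.67708857]
[255.59657389 278.10913112] [255.58374143 269.96376102] 2042 ((255.5, 271.0), (88.0, 25.0), 90.0)
```

View pics/wrist4.png

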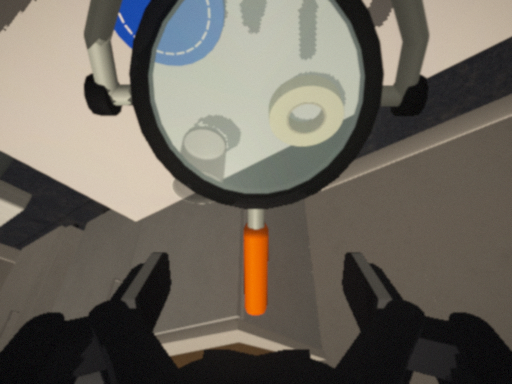

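The handle sits centred between the fingers, from (256,225) to (256,315). Now I'll grip it.

Request:
step_arm --targets '[[[0,0,0,0,0,0],[0,0,0,0,0,0],[0,0,0,0,0,0],[0,0,0,0,0,0],[0,0,0,0,0,0],[0,0,0,0,0,0],[0,0,0,0,0,0],[0,0,0,0,0,0],[0,0,0,0,0,0],[0,0,0,0,0,0],[0,0,0,0,0,0],[0,0,0,0,0,0]]]' --fingers 1 --newtons 25

```text
time: 10.12
tool_pos: [563.5, -168.3, 198.9]
tcp_rot: [180.0, 34.0, 54.8]
ft_force: [1.9, 2.2, 1.2]
finger_gap: 11.2
grip_force: 29.6
```

```bash
cat > arc.py <<'E'
import sys
from h import *
post=np.array([685,8.]); a,b=map(float,sys.argv[1:3]); s=r.sense(); p=s['tool_pos']
print(p,s['tcp_rot'],s['ft_force'],'bearing',np.degrees(np.arctan2(*(p[:2]-post)[::-1]))%360,'rad',np.hypot(*(p[:2]-post)))
n=int(sys.argv[3])
for k in range(1,n+1):
    t=np.radians((b-a)*k/n); c,si=np.cos(t),np.sin(t); d=p[:2]-post; q=np.array([c*d[0]-si*d[1],si*d[0]+c*d[1]])-d
    print([*q.round(0),0,0,0,t.round(3)])
E
python3 arc.py 0 -48 12
```

```text
[ 563.50020918 -168.26201154  198.89905489] [179.96496463  33.98372127  54.76188829] [1.9272262  2.18014276 1.21637565] bearing 235.4209784593752 rad 214.0805826799634
[np.float64(-12.0), np.float64(9.0), 0, 0, 0, np.float64(-0.07)]
[np.float64(-23.0), np.float64(19.0), 0, 0, 0, np.float64(-0.14)]
[np.float64(-34.0), np.float64(29.0), 0, 0, 0, np.float64(-0.209)]
[np.float64(-44.0), np.float64(40.0), 0, 0, 0, np.float64(-0.279)]
[np.float64(-53.0), np.float64(52.0), 0, 0, 0, np.float64(-0.349)]
[np.float64(-61.0), np.float64(65.0), 0, 0, 0, np.float64(-0.419)]
[np.float64(-69.0), np.float64(78.0), 0, 0, 0, np.float64(-0.489)]
[np.float64(-75.0), np.float64(91.0), 0, 0, 0, np.float64(-0.559)]
[np.float64(-80.0), np.float64(105.0), 0, 0, 0, np.float64(-0.628)]
[np.float64(-85.0), np.float64(119.0), 0, 0, 0, np.float64(-0.698)]
[np.float64(-88.0), np.float64(134.0), 0, 0, 0, np.float64(-0.768)]
[np.float64(-91.0), np.float64(149.0), 0, 0, 0, np.float64(-0.838)]
```

Request:
step_arm --targets '[[[-6,5,0,0,0,-0.035],[-12,9,0,0,0,-0.07],[-18,14,0,0,0,-0.105],[-23,19,0,0,0,-0.14],[-34,29,0,0,0,-0.209],[-44,40,0,0,0,-0.279],[-53,52,0,0,0,-0.349],[-61,65,0,0,0,-0.419],[-61,65,0,0,0,-0.419]]]'

```text
time: 10.87
tool_pos: [502.6, -101.8, 198.6]
tcp_rot: [180.0, 33.9, 30.6]
ft_force: [5.9, 3.9, -1.0]
finger_gap: 11.1
grip_force: 29.8
```

```bash
python3 arc.py 0 -51 10
```

```text
[ 502.58610188 -101.77335802  198.62654721] [179.98634072  33.87639345  30.55078967] [ 5.92915215  3.92736684 -0.99187254] bearing 211.03876205566434 rad 212.89673637328372
[np.float64(-9.0), np.float64(17.0), 0, 0, 0, np.float64(-0.089)]
[np.float64(-17.0), np.float64(34.0), 0, 0, 0, np.float64(-0.178)]
[np.float64(-23.0), np.float64(52.0), 0, 0, 0, np.float64(-0.267)]
[np.float64(-27.0), np.float64(70.0), 0, 0, 0, np.float64(-0.356)]
[np.float64(-29.0), np.float64(89.0), 0, 0, 0, np.float64(-0.445)]
[np.float64(-30.0), np.float64(108.0), 0, 0, 0, np.float64(-0.534)]
[np.float64(-30.0), np.float64(127.0), 0, 0, 0, np.float64(-0.623)]
[np.float64(-27.0), np.float64(146.0), 0, 0, 0, np.float64(-0.712)]
[np.float64(-23.0), np.float64(164.0), 0, 0, 0, np.float64(-0.801)]
[np.float64(-18.0), np.float64(182.0), 0, 0, 0, np.float64(-0.89)]
```

Request:
step_arm --targets '[[[-9,17,0,0,0,-0.089],[-16,34,0,0,0,-0.178],[-22,52,0,0,0,-0.267],[-26,70,0,0,0,-0.356],[-28,89,0,0,0,-0.445],[-29,108,0,0,0,-0.534],[-29,127,0,0,0,-0.623],[-26,146,0,0,0,-0.712],[-22,164,0,0,0,-0.801],[-17,182,0,0,0,-0.89],[-17,182,0,0,0,-0.89]]]'

```text
time: 11.78
tool_pos: [487.1, 79.8, 198.6]
tcp_rot: [-180.0, 33.8, -20.5]
ft_force: [7.2, -0.9, -2.6]
finger_gap: 11.3
grip_force: 29.6
```

```bash
python3 arc.py 0 -1 1; python3 - <<'E'
from h import *
w=snap('wrist','wrist5');print(w['eye'],w['attitude'],proj(w,[549,56,21]))
E
```

```text
[487.06890423  79.75380936 198.64861617] [-179.95673221   33.80020389  -20.54778438] [ 7.1853791  -0.8771079  -2.64233718] bearing 160.07345039801712 rad 210.5358112787394
[np.float64(1.0), np.float64(3.0), 0, 0, 0, np.float64(-0.017)]
[614.2316652   33.30339805 252.43916578] [-5.22254151e+01  6.85890020e-03 -1.10669669e+02] [258.92655377 -21.03450628]
```

View pics/wrist5.png

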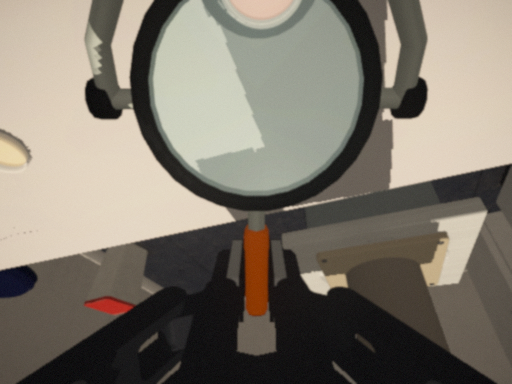

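The handle is still gripped at (256,271). The lens sits at about column 257 and the dish shows through it at column 260, so the bearing is right. Next I'll level the lens by an arc about the tilt axis.

Request:
step_arm --targets '[[[-2,1,-4,-0.02,-0.052,0],[-5,2,-8,-0.039,-0.105,0],[-7,2,-11,-0.058,-0.154,0],[-8,3,-15,-0.076,-0.202,0],[-11,4,-23,-0.112,-0.301,0],[-13,5,-32,-0.149,-0.399,0],[-15,5,-40,-0.186,-0.498,0],[-15,5,-45,-0.207,-0.555,0],[-15,5,-45,-0.207,-0.555,0],[-15,5,-45,-0.207,-0.555,0]]]'

```text
time: 12.67
tool_pos: [471.0, 83.5, 154.8]
tcp_rot: [179.9, -0.2, -20.2]
ft_force: [4.5, -0.3, -2.4]
finger_gap: 11.0
grip_force: 29.2
```

```bash
python3 - <<'E'
from h import *
s=r.sense();p=s['tool_pos'];print(p,s['tcp_rot'],s['ft_force'],s['wrist_torque'])
w=snap('wrist','wrist6');a=snap('scene','scene6');b=snap('side','side6')
# orange bar
ra=[]
for n,x in(('w',w),('a',a),('b',b)):
    q=proj(x,p+[0,0,-3]);c,ar,pts=blob(hmask(x),q);print(n,'exp',q.round(1),'got',c.round(1),ar,cv2.minAreaRect(pts.astype(np.float32)))
# wrist: dark lens ring
h=hsv(w);L=[549,57,156];q=proj(w,L);print('L exp',q)
m=cv2.morphologyEx((h[...,2]<35).astype(np.uint8),cv2.MORPH_OPEN,np.ones((3,3)))
# tilt of ring from wrist bar length/width at the two ends
mm=hmask(w);rows=np.nonzero(mm.sum(1)>5)[0];print(rows.min(),rows.max(),[int(mm[i].sum()) for i in range(rows.min(),rows.max(),8)])
A=cv2.resize(a['img'][110:260,190:340],(400,400),interpolation=cv2.INTER_CUBIC);B=cv2.resize(b['img'][130:280,190:340],(400,400),interpolation=cv2.INTER_CUBIC)
W=cv2.resize(w['img'],(267,200))
out=np.zeros((600,800,3),np.uint8);out[:400,:400]=A;out[:400,400:]=B;out[400:,:267]=W;cv2.imwrite('pics/combo.png',out)
E
```

```text
[471.02957032  83.4660754  154.75006321] [179.88986317  -0.20232046 -20.22137902] [ 4.54153194 -0.26056556 -2.35950958] [-0.04525314 -0.83773162  0.2024643 ]
w exp [258.9 277.8] got [256.4 271. ] 1961 ((256.0, 271.5), (87.0, 24.0), 90.0)
a exp [292.8 197.3] got [296.6 203.3] 42 ((296.33819580078125, 203.3970489501953), (9.946917533874512, 4.630461692810059), 59.03623962402344)
b exp [302.9 191.3] got [309.2 196.2] 52 ((309.5, 196.0), (8.0, 7.0), 90.0)
L exp [253.57106372  93.72868405]
0 315 [62, 70, 76, 75, 74, 70, 61, 41, 0, 0, 0, 0, 0, 0, 0, 0, 0, 0, 0, 0, 0, 0, 0, 0, 0, 0, 0, 0, 0, 25, 25, 24, 23, 22, 22, 22, 23, 23, 23, 19]
```

View pics/combo.png

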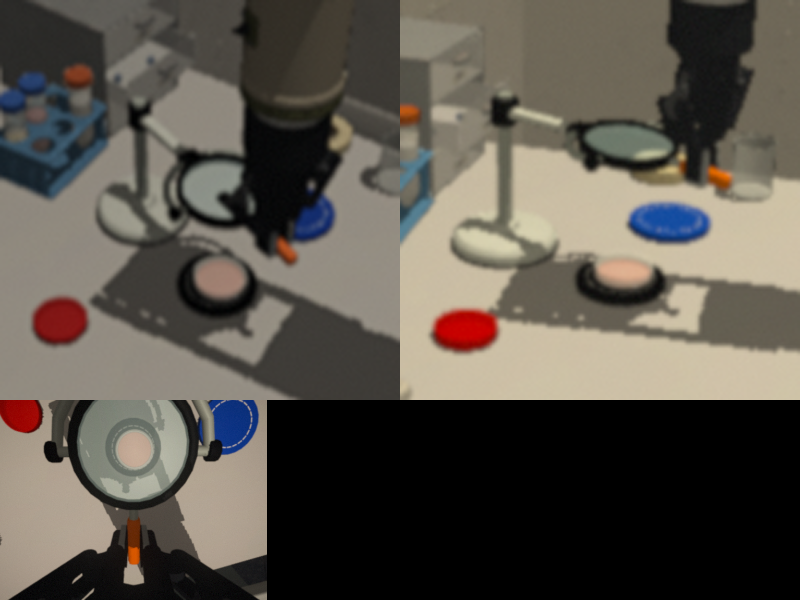

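The combo shows the lens above the dish with the dish centred through it in the wrist view, and the handle still gripped. Now I'll measure the lens tilt and offset from the ring's edge in the wrist picture.

```bash
cat > ring.py <<'E'
from h import *
from scipy.optimize import least_squares
w=snap('wrist');g=hsv(w)[...,2];c0=np.array([256,85.])
U=[]
for t in np.radians(np.arange(-40,221,3)):
    d=np.array([np.cos(t),np.sin(t)])
    if abs(np.degrees(t)-90)<14: continue
    if min(abs(np.degrees(t)-5),abs(np.degrees(t)-175))<9: continue
    pr=[]
    for k in np.arange(108,140,.5):
        x,y=c0+k*d
        if not(0<=y<383 and 0<=x<511): break
        pr.append((k,cv2.getRectSubPix(g.astype(np.float32),(1,1),(float(x),float(y)))[0,0]))
    pr=np.array(pr)
    if len(pr)<30: continue
    i=np.argmax(np.convolve(pr[:,1],[1,1,0,-1,-1],'valid'))+2
    if pr[max(0,i-6):i,1].min()<45: U.append(c0+pr[i,0]*d)
U=np.array(U);E,D=np.array([ray(w,*u)[0] for u in U]),np.array([ray(w,*u)[1] for u in U])
yaw=np.radians(r.sense()['tcp_rot'][2]); o=-np.array([np.cos(yaw),np.sin(yaw),0]) # outward
def res(p):
    n=np.array([0,0,np.cos(p[3])])-o*np.sin(p[3]); q=p[:3]+6*n
    k=((q-E)@n)/(D@n); return np.linalg.norm(E+D*k[:,None]-q,axis=1)-48
f=least_squares(res,[549,57,150,0],loss='soft_l1',x_scale=[1,1,1,.02])
P=f.x;print(len(U),P[:3].round(1),'tilt',np.degrees(P[3]).round(2),'res',np.abs(f.fun).mean().round(2),np.sqrt(np.diag(np.linalg.pinv(f.jac.T@f.jac)))[3]*57*.6)
h=hsv(w); m=(h[...,0]<16)&(h[...,1]>30)&(h[...,1]<150)&(h[...,2]>60)
c,ar,pts=blob(cv2.morphologyEx(m.astype(np.uint8),cv2.MORPH_OPEN,np.ones((5,5))),(260,95));print('dish thru lens',c,ar,disc(w,pts,21))
s=r.sense();print(s['tool_pos'],s['ft_force'])
E
python3 ring.py
```

```text
60 [547.3  57.1 146.4] tilt -5.93 res 0.15 3.6048323065818657
dish thru lens [257.4493419   94.38842975] 3267 (array([547.4,  55. ]), 49.4, 50.7)
[471.07319999  83.47444016 154.59247959] [3.89136257 0.54366382 2.61401603]
```

The lens centre is within 2 mm of the dish. The tilt may be a few degrees negative but is poorly determined here. I'll release, back off, and triangulate the handle from two wrist views.

Request:
step_arm --targets '[[[0,0,0,0,0,0],[0,0,0,0,0,0],[0,0,0,0,0,0],[0,0,0,0,0,0],[0,0,0,0,0,0],[0,0,0,0,0,0],[0,0,0,0,0,0],[0,0,20,0,0,0],[0,0,45,0,0,0],[0,0,70,0,0,0],[0,0,70,0,0,0],[0,0,70,0,0,0]]]' --fingers -1

```text
time: 13.87
tool_pos: [471.6, 83.7, 225.8]
tcp_rot: [179.9, -0.1, -20.3]
ft_force: [-0.5, -0.3, 0.7]
finger_gap: 85.3
grip_force: 0.0
```

```bash
cat > tri.py <<'E'
import sys,pickle
from h import *
w=snap('wrist');q=proj(w,[464,85,147])
c,ar,pts=blob(hmask(w),q);(vx,vy,x0,y0)=cv2.fitLine(pts.astype(np.float32),cv2.DIST_L2,0,.01,.01).ravel();t=(pts-[x0,y0])@[vx,vy]
ends=np.array([x0,y0])+np.outer([t.min(),t.max()],[vx,vy])
# order: inner (near lens) first
L=proj(w,[548,57,150]);ends=ends[np.argsort(np.hypot(*(ends-L).T))]
print(q.round(1),c.round(1),ar,ends.round(1).tolist(),w['eye'].round(0),r.sense()['tool_pos'].round(1))
rec=[(w['eye'],*[ray(w,*u)[1] for u in(c,*ends)])]
if len(sys.argv)>1: rec=pickle.load(open('t.pkl','rb'))+rec
pickle.dump(rec,open('t.pkl','wb'))
if len(rec)>1:
    for k in(1,2,3):
        M=[np.eye(3)-np.outer(x[k],x[k]) for x in rec];p=np.linalg.solve(sum(M),sum(m@x[0] for m,x in zip(M,rec)))
        print(k,p.round(1),[np.linalg.norm(m@(p-x[0])).round(2) for m,x in zip(M,rec)])
E
python3 tri.py
```

```text
[259.7 226.2] [257.  218.1] 1056 [[256.7, 186.9], [257.2, 250.0]] [549.  57. 345.] [470.7  83.6 224.2]
```

Request:
step_arm --targets '[[[-25,-30,5,0,0,0],[-45,-65,10,0,0,0],[-50,-100,10,0,0,0.1],[-50,-130,10,0,0,0.2],[-50,-150,10,0,0,0.3],[-50,-160,10,0,0,0.4],[-50,-160,10,0,0,0.5],[-50,-160,10,0,0,0.5],[-50,-160,10,0,0,0.5],[-50,-160,10,0,0,0.5]]]'

```text
time: 14.75
tool_pos: [420.0, -76.0, 233.0]
tcp_rot: [179.9, 0.1, 8.2]
ft_force: [-0.3, 0.8, 0.8]
finger_gap: 85.6
grip_force: 0.0
```

```bash
python3 tri.py 1
```

```text
[ 25.6 120. ] [ 30.4 110.8] 1779 [[37.7, 76.4], [22.7, 146.5]] [502. -63. 352.] [420.1 -75.9 233.2]
1 [469.2  85.1 142.1] [np.float64(0.54), np.float64(0.54)]
2 [492.   76.9 144.3] [np.float64(0.46), np.float64(0.46)]
3 [443.2  94.6 139.5] [np.float64(0.43), np.float64(0.43)]
```

The bar ends give a length of 52.1 mm, which is right, and a slope of −5.3°. The ring fit gave −5.9°. I'll regrip and raise the lens by about 5.6°.

Request:
step_arm --targets '[[[0,30,0,0,0,-0.1],[5,65,0,0,0,-0.2],[20,100,0,0,0,-0.3],[35,130,-5,0,0,-0.4],[50,160,-10,0,0,-0.5],[50,160,-10,0,0,-0.5],[50,160,-40,0,0,-0.5],[50,160,-65,0,0,-0.5],[50,160,-80,0,0,-0.5],[50,160,-86,0,0,-0.5],[50,160,-86,0,0,-0.5],[50,160,-86,0,0,-0.5]]]'

```text
time: 15.8
tool_pos: [470.5, 83.7, 148.4]
tcp_rot: [179.9, 0.1, -20.3]
ft_force: [-0.5, 0.3, 0.1]
finger_gap: 85.5
grip_force: 0.0
```

Request:
step_arm --targets '[[[0,0,0,0,0,0],[0,0,0,0,0,0],[0,0,0,0,0,0],[0,0,0,0,0,0],[0,0,0,0,0,0],[0,0,0,0,0,0],[0,0,0,0,0,0],[0,0,0,0,0,0],[0,0,0,0,0,0],[0,0,0,0,0,0],[0,0,0,0,0,0],[0,0,0,0,0,0]]]' --fingers 1

```text
time: 16.8
tool_pos: [470.6, 83.6, 148.0]
tcp_rot: [179.9, 0.0, -20.3]
ft_force: [0.6, 0.4, 2.1]
finger_gap: 11.5
grip_force: 29.8
```

Request:
step_arm --targets '[[[0,0,2,0.009,0.024,0],[0,0,4,0.018,0.047,0],[0,0,6,0.026,0.07,0],[1,0,8,0.035,0.094,0],[1,0,8,0.035,0.094,0],[1,0,8,0.035,0.094,0]]]'

```text
time: 17.3
tool_pos: [470.9, 83.7, 155.6]
tcp_rot: [179.8, 6.0, -20.3]
ft_force: [-4.5, 0.9, 3.5]
finger_gap: 11.5
grip_force: 30.1
```

```bash
python3 ring.py
```

```text
65 [543.2  58.6 146.1] tilt -10.59 res 0.6 1.2958125155834814
dish thru lens [257.57492602  74.18079096] 3717 (array([547.7,  54.9]), 49.5, 50.7)
[470.86107972  83.70079864 155.63937239] [-4.58095641  1.13151194  4.10843233]
```

Request:
step_arm --targets '[[[0,0,0,0,0,0],[0,0,0,0,0,0],[0,0,0,0,0,0],[0,0,0,0,0,0],[0,0,0,0,0,0],[0,0,0,0,0,0],[0,0,0,0,0,0],[2,-1,20,0,0,0],[4,-1,45,0,0,0],[7,-2,70,0,0,0],[7,-2,70,0,0,0],[7,-2,70,0,0,0],[7,-2,70,0,0,0]]]' --fingers -1

```text
invalid input
```

Request:
step_arm --targets '[[[0,0,0,0,0,0],[0,0,0,0,0,0],[0,0,0,0,0,0],[0,0,0,0,0,0],[0,0,0,0,0,0],[0,0,0,0,0,0],[0,0,0,0,0,0],[2,-1,20,0,0,0],[4,-1,45,0,0,0],[7,-2,70,0,0,0],[7,-2,70,0,0,0],[7,-2,70,0,0,0]]]' --fingers -1

```text
time: 18.35
tool_pos: [479.7, 81.6, 227.8]
tcp_rot: [180.0, 5.6, -20.3]
ft_force: [-0.3, -0.4, -0.1]
finger_gap: 85.3
grip_force: 0.0
```

```bash
python3 tri.py
```

```text
[260.9 224.8] [257.9 220.7] 1009 [[257.6, 190.9], [258.3, 253.1]] [568.  50. 339.] [478.7  81.6 226.2]
```

Request:
step_arm --targets '[[[-25,-30,5,0,0,0],[-45,-65,10,0,0,0],[-50,-100,10,0,0,0.1],[-50,-130,10,0,0,0.2],[-50,-150,10,0,0,0.3],[-50,-160,10,0,0,0.4],[-50,-160,10,0,0,0.5],[-50,-160,10,0,0,0.5],[-50,-160,10,0,0,0.5],[-50,-160,10,0,0,0.5]]]'

```text
time: 19.23
tool_pos: [428.0, -77.9, 235.1]
tcp_rot: [179.9, 5.9, 8.2]
ft_force: [0.6, 0.1, -0.1]
finger_gap: 85.6
grip_force: 0.0
```

```bash
python3 tri.py 1
```

```text
[ 16.  119.2] [ 12.8 109.1] 1856 [[17.4, 73.9], [7.1, 149.7]] [521. -64. 346.] [428.1 -78.  235.3]
1 [470.   85.  149.1] [np.float64(0.97), np.float64(0.97)]
2 [492.2  77.1 150.6] [np.float64(0.77), np.float64(0.77)]
3 [441.6  95.2 146.6] [np.float64(0.35), np.float64(0.35)]
```

Request:
step_arm --targets '[[[0,30,0,0,0,0],[0,55,0,0,0,0],[0,55,0,0,0,0],[0,55,0,0,0,0]]]'

```text
time: 19.62
tool_pos: [428.3, -22.3, 235.8]
tcp_rot: [179.9, 5.8, 8.4]
ft_force: [0.4, 0.1, 0.9]
finger_gap: 85.1
grip_force: 0.0
```

```bash
python3 tri.py
```

```text
[104.3 131.1] [101.5 123.7] 1610 [[112.9, 89.0], [89.5, 159.8]] [522.  -7. 346.] [428.4 -23.1 235.8]
```

Request:
step_arm --targets '[[[0,35,15,0,0,-0.1],[0,70,30,0,0,-0.2],[0,105,30,0,0,-0.3],[0,140,30,0,0,-0.4],[0,170,30,0,0,-0.5],[0,190,30,0,0,-0.6],[0,190,30,0,0,-0.7],[0,190,30,0,0,-0.7],[0,190,30,0,0,-0.7],[0,190,30,0,0,-0.7]]]'

```text
time: 20.5
tool_pos: [428.6, 165.7, 265.8]
tcp_rot: [179.8, 5.8, -31.6]
ft_force: [-0.2, -0.4, -0.0]
finger_gap: 85.4
grip_force: 0.0
```

```bash
python3 tri.py 1
```

```text
[326.8  91.2] [323.6  85.2] 1341 [[319.3, 47.3], [328.1, 123.2]] [509. 118. 376.] [428.6 165.7 265.8]
1 [469.3  85.4 149.3] [np.float64(0.01), np.float64(0.01)]
2 [492.3  77.1 149.4] [np.float64(0.27), np.float64(0.27)]
3 [443.6  94.6 150.1] [np.float64(0.06), np.float64(0.06)]
```

The slope is +0.8° with good ray residuals. The lens centre works out at (549.3,56.6) and the dish is at (548.9,56). The robot is clear, so I'll hand in.

```bash
python3 -c "
from bench import r
print(r.hand_in())"
```

```text
the job is handed in; nothing more can be done
None
```

I put the pink dish on the black stage about 1.5 mm off centre, swung the lens to within about 1 mm of the dish centre and levelled it to within about 2° by my measurements, then handed in at about 20.6 s with the gripper clear.

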